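# Open the right cereal hopper for refilling

## Task

The bowl stands in front of one of the twin cereal dispenser's two outlets: take the filler cap off the hopper on that side, so it can be refilled, and leave the other cap and everything else alone. The cap unlocks by turning, but nobody remembers which way it goes: try gently both ways without forcing it, then lift it off. Finish while still holding the cap in the gripper, upright and still, at least 5 cm above where it sat; do not put it down.

Things in the scene. Friction and masses are not known exactly. Their poses are not given: they have to be found in the camera images.
- dispenser: White twin cereal dispenser, fixed: foot 200 x 300 mm, two clear round hoppers 120 mm wide, centres 80 mm either side of its origin along its y axis. Origin: centre of its underside. Its x axis points to its front (knobs and outlets, away from the robot), its y axis to the left hopper.
- cap_l_knob (a point): White filler cap on the dispenser's +y (left) hopper, loose, 70 g: disc 84 mm wide, 6 mm thick, lying on the neck; on it a round fluted knob 40 mm wide, 30 mm tall, with a low rib on top along the cap's x axis. This point: on the knob's axis, 19 mm above the disc, 11 mm below the knob's top; 290 mm above the table when shut. z up. Shut, its x axis is within 8 degrees of the dispenser's.
- cap_r_knob (a point): White filler cap on the dispenser's -y (right) hopper, loose, 70 g: disc 84 mm wide, 6 mm thick, lying on the neck; on it a round fluted knob 40 mm wide, 30 mm tall, with a low rib on top along the cap's x axis. This point: on the knob's axis, 19 mm above the disc, 11 mm below the knob's top; 290 mm above the table when shut. z up. Shut, its x axis is within 8 degrees of the dispenser's.
- neck_l (a point): Centre of the +y (left) hopper's neck rim (94 mm wide), 265 mm above the table. Its cap's hand is hidden and varies: the wrong way the cap meets a hard stop after 10 to 30 degrees; the right way it turns freely, without rising, to a hard stop about 63 degrees from shut, and there (from 53 on) lifts straight off, clear after 15 mm. Over 1 N m of twist or 50 N of pull on a locked cap is forcing.
- neck_r (a point): Centre of the -y (right) hopper's neck rim (94 mm wide), 265 mm above the table. Its cap's hand is hidden and varies: the wrong way the cap meets a hard stop after 10 to 30 degrees; the right way it turns freely, without rising, to a hard stop about 63 degrees from shut, and there (from 53 on) lifts straight off, clear after 15 mm. The two caps' hands are independent.
- bowl: White plastic bowl, 116 mm across and 52 mm high, loose. Origin: centre of its underside. It stands in front of one of the two outlets, about 175 mm from the dispenser's origin along its x axis and 80 mm to one side: its side tells which hopper to open.
- egg_cup: White porcelain egg cup with an egg, 50 mm across and 87 mm high, in front of the other outlet. Origin: centre of its underside. Leave alone.
- spoon: Steel spoon, 170 mm long, lying on the table beside the dispenser. Leave alone.
- jam_jar: Closed jam jar, 62 mm across and 85 mm high, standing behind the dispenser, towards the robot. Origin: centre of its underside. Leave alone.
- pitcher: Glass juice pitcher, about 104 mm across and 190 mm high, handle 91 mm out. Origin: centre of its underside. Leave alone.
- mug: White mug, 80 mm across, 95 mm high. Leave alone.
- plate: White plate, 170 mm across, 20 mm high. Leave alone.

How it is judged:
By the outcome, as a careful person would: the job done as asked, in the order asked, and still so for the second after the job is handed in, while the arm keeps its last pose, push and grip.
It also fails if it takes over 45 s, if anything falls off the work surface, if the arm or the gripper's body presses on something with over 40 N, if the wrist force passes 120 N, or if a joint passes its speed limit or range.

## Robot

A 6-joint arm with a two-finger parallel gripper is mounted at the origin on the work surface. World frame = base frame: x ahead of the robot, y to its left, z up, the work surface at z = 0. Lengths are in m, angles in degrees, forces in N, time in s.
With the tool pointing down it reaches from about 0.375 to 0.9 m from the base axis. Payload 3.1 kg.
Tool frame: the origin (TCP) lies at the very end of the fingers, on their centre line; the grasp point (between the pads) lies 19 mm behind it; z points along the fingers, y is the line along which they close (so a half turn about z gives the same grasp; the last joint's range is limited). The gripper opens to 87 mm and grips with 3 to 60 N. Pads are 19 mm wide; open, the fingers measure 117 mm over their backs; the gripper's body (75 mm by 190 mm) begins 51 mm behind the grasp point.
Start: joints at [-79.498, 30.224, 82.088, -0, 67.689, -10.227], TCP at [0.221, -0.585, 0.223] pointing down, gripper open.
Joint ranges: [-176.69, 176.69], [-43.24, 126.21], [12.49, 139.97], [-82, 262], [0, 151.66], [-163.58, 163.58]. Speed limits (degrees/s): [159.86, 159.86, 180, 180, 180, 180].

## Interface

Orientations are given as a 3x3 rotation matrix whose columns are the frame's x, y, z axes.
In Python, from rig import readout, cams, bot gives the robot as it stands.
- The arm moves only by the shell command python3 -m inch 'ROWS'. ROWS is JSON, a list of rows, each a list of 5 numbers: the shift along the world's x, y, z in cm, then the turn about the world's z in degrees, then the finger opening in cm, from 0 to 8.7. In form: [[dx, dy, dz, twist, fingers], ...]. A call has 1 to 10 rows; each row is the pose to reach, as a shift and turn from the pose commanded when the call began; what a row does not reach only later rows make up. A row lasts 1/12 s, in which the tool goes at most 41.7 mm and 7.16 degrees, less where a joint would pass 70% of its speed; a pose out of reach is approached as far as the arm can. A call with a gripper value outside its range is refused whole. The fingers move at their own pace and stop on an object; the grip force is fixed at half the most. Time passes only in rows, so rows that repeat a pose let the fingers close. It gives the time, the measured TCP pose, the force, the opening and the grip force at its end, in the units of the state.
- readout.read_state(): the state, without advancing time (a new reading comes with each control period).
- cams.capture(name): name is "scene" or "top" or "wrist"; returns a dict with "image" (420x560x3 uint8, blue, green, red), "intrinsics" (3x3 intrinsics, pixels), "k1" (the pictures are not rectified: a ray, as slopes to the right and down, at radius r is drawn at 1 + k1 r^2 times it, then the intrinsics apply), "xyz" and "rotation" of the camera in the world; the wrist camera has in their place "tool_from_camera" (4x4, takes a point from camera to tool coordinates, whose origin is the TCP and whose axes are the flange's). Camera axes: x right, y down, z forward; pixel columns grow to the right and rows downward; lengths in m; the calibration is good to about 2 mm. A picture is of the moment at which its call begins: read the wrist's pose just before it. There is no depth.
- bot.hand_in(): hands the job in; it is judged then, once.
The state is a dict: "time_s": time; "joint_positions": joint angles; "qvel": joint speeds; "tau": joint torques, N m; "position": TCP position; "tcp_rot": TCP orientation; "force": force on the tool from outside, world axes, zero at the start; "moment": the same for the moment, N m; "opening": opening from 0.0 (shut) to 1.0 (fully open); "grasp_force": force on a finger pad.
Only numpy, scipy, OpenCV 4.12 (cv2) and the standard library are available. Lean on these libraries where they do the work, as an engineer would, in place of code of your own. Each camera call takes 0.05 s, during which the arm holds its last target. There are 200 camera calls.

## Working session

There is one attempt and no reset: what is moved stays moved. The work goes in short steps, Python scripts to look and compute and a shell command to move; the robot and the scene stay as the last step left them, time stands still between calls to the robot, and variables do not carry over. Pictures are saved under pics/ and viewed, at most 10 in all, crops included, and the job is handed in when it is done.

```bash
mkdir -p pics; cat > h.py <<'E'
import numpy as np, cv2
from rig import readout, cams, bot
def cap(n,f):
    c=cams.capture(n); cv2.imwrite('pics/'+f,c['image']); return c
def ray(c,uv):
    K=np.array(c['intrinsics'],float);k=float(c['k1'])
    p=cv2.undistortPoints(np.array([[uv]],float),K,np.array([k,0,0,0,0.]))[0,0]
    return np.array(c['rotation'])@np.array([p[0],p[1],1.])
def at(c,uv,z):
    d=ray(c,uv);o=np.array(c['xyz']);return o+d*(z-o[2])/d[2]
E
python3 - <<'E'
from h import *
import pickle
d={}
for n in('top','scene'):
    c=cap(n,n+'1.png');d[n]={k:v for k,v in c.items() if k!='image'}
    print(n,c['xyz'])
pickle.dump(d,open('cal.pkl','wb'))
s=readout.read_state();print(s['time_s'],s['position'],s['tcp_rot'])
E
```

```text
top [ 0.52131479 -0.00375199  1.21606627]
scene [0.92623427 0.56505526 1.23885712]
0.1 [ 0.22113215 -0.58386827  0.22167617] [[ 9.35264515e-01  3.53949391e-01 -3.40472941e-04]
 [ 3.53949377e-01 -9.35262652e-01  1.90004780e-03]
 [ 3.54089135e-04 -1.89755747e-03 -9.99998137e-01]]
```

View pics/top1.png

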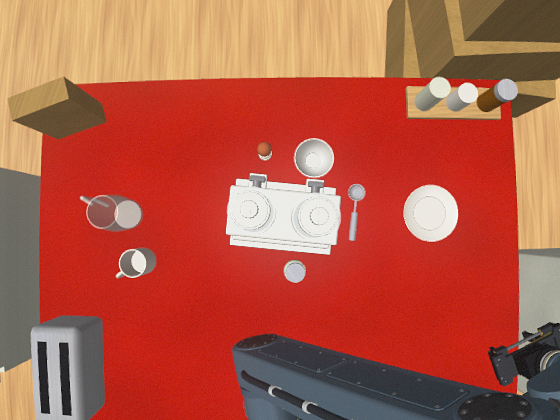

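View pics/scene1.png

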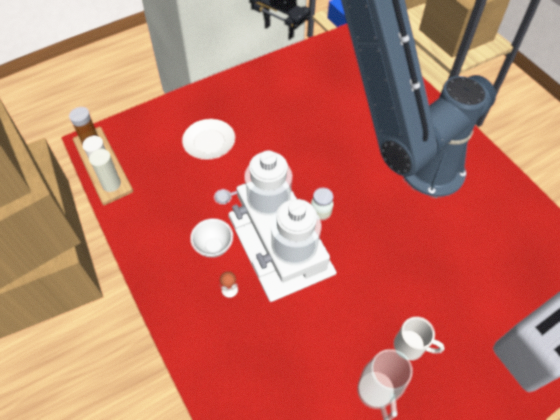

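The top view shows the bowl at (314,158), in front of the right-hand hopper (cap near 319,215, world −y). The egg cup at (264,150) is in front of the left hopper, so I open the right cap. Next I enlarge that area.

```bash
python3 - <<'E'
from h import *
a=cv2.imread('pics/top1.png')[165:265,215:348];b=cv2.imread('pics/scene1.png')[140:240,230:330]
cv2.imwrite('pics/c1.png',cv2.resize(a,None,fx=6,fy=6,interpolation=cv2.INTER_CUBIC))
cv2.imwrite('pics/c2.png',cv2.resize(b,None,fx=6,fy=6,interpolation=cv2.INTER_CUBIC))
E
```

```text
(no output)
```

View pics/c1.png

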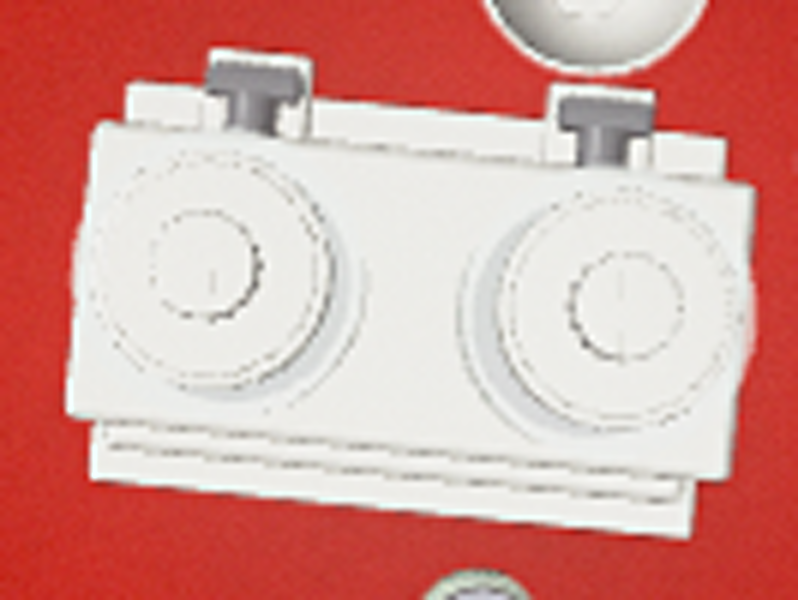

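View pics/c2.png

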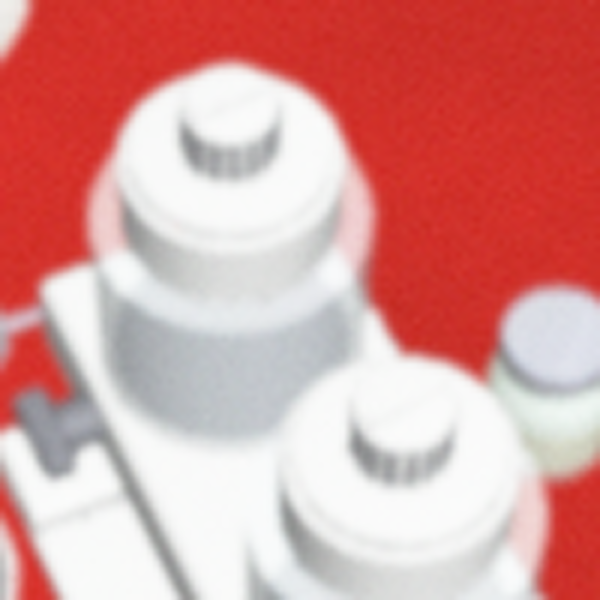

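Knob top circle: centre at crop (628,306), which is top-image pixel (319.3,215.6). In the scene crop the knob top is centred near (232,108), scene pixel about (268.3,157.6). The rib runs roughly along the dispenser's x axis.

```bash
python3 - <<'E'
from h import *
import pickle
d=pickle.load(open('cal.pkl','rb'));t,s=d['top'],d['scene']
print(at(t,(319.25,215.6),.301),at(s,(268.3,157.6),.301))
print('left',at(t,(249.1,208.8),.301), 'bowl',at(t,(314,158),.05))
E
```

```text
[ 0.54707602 -0.09566144  0.301     ] [ 0.54785084 -0.09325135  0.301     ]
left [0.5640128  0.06211834 0.301     ] bowl [ 0.72090832 -0.10847532  0.05      ]
```

```bash
python3 -m inch '[[0,0,8,0,8.7],[0,0,16,0,8.7],[4,6,20,7,8.7],[7,10,20,14,8.7],[9,14,20,21,8.7],[11,17,20,28,8.7],[13,20,20,35,8.7],[16,24,20,42,8.7],[18,27,20,49,8.7],[20,30,20,55,8.7]]'; python3 -c "
from h import *;s=readout.read_state();print(s['joint_positions'],s['tcp_rot'])"
```

```text
time_s: 0.93
position: [0.3859, -0.3358, 0.4193]
tcp_rot: [[0.241, 0.97, 0.0], [0.97, -0.241, -0.0], [-0.0, 0.0, -1.0]]
force: [0.7, 0.3, 0.7]
opening: 0.999
grasp_force: 0.0
[-5.35701446e+01  1.09251072e+01  8.09423120e+01  7.29734082e-03
  8.81110714e+01 -3.95973083e+01] [[ 2.41465927e-01  9.70409244e-01  3.25350517e-04]
 [ 9.70409288e-01 -2.41465862e-01 -2.26456557e-04]
 [-1.41194494e-04  3.70404706e-04 -9.99999921e-01]]
```

```bash
python3 -m inch '[[4,5,0,0,8.7],[7,9,0,0,8.7],[9,13,0,0,8.7],[11,16,0,0,8.7],[12.6,19,0,0,8.7],[12.6,19,0,0,8.7],[12.6,19,0,0,8.7],[12.6,19,0,0,8.7]]'; python3 - <<'E'
from h import *
import pickle
s=readout.read_state();print(s['joint_positions'],s['position'])
c=cap('wrist','w1.png');pickle.dump((s,{k:v for k,v in c.items() if k!='image'}),open('w1.pkl','wb'));print(c['tool_from_camera'])
E
```

```text
time_s: 1.6
position: [0.5113, -0.1466, 0.4184]
tcp_rot: [[0.244, 0.97, -0.001], [0.97, -0.244, -0.0], [-0.0, -0.001, -1.0]]
force: [-0.5, -1.3, 0.3]
opening: 0.999
grasp_force: 0.0
[-2.80199234e+01  1.29442669e+01  7.84169423e+01 -3.68259414e-02
  8.87050898e+01 -1.39126039e+01] [ 0.51131236 -0.14658152  0.41842349]
[[-3.32696078e-04 -9.60044830e-01 -2.79846055e-01  7.66843890e-02]
 [ 9.99999785e-01 -4.77700599e-04  4.49954473e-04 -7.81167154e-06]
 [-5.65659093e-04 -2.79845845e-01  9.60044782e-01 -1.62050406e-01]
 [ 0.00000000e+00  0.00000000e+00  0.00000000e+00  1.00000000e+00]]
```

View pics/w1.png

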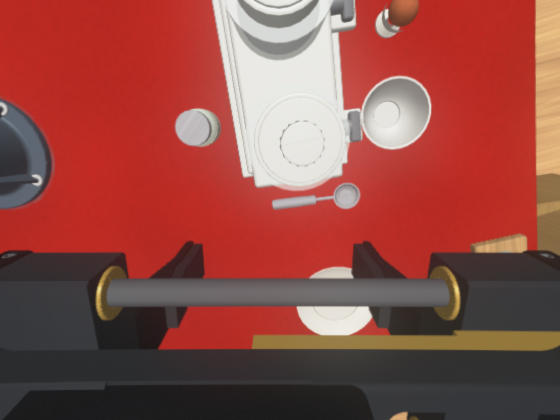

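The wrist view shows the right cap's knob centred at about (302,143), with the bowl at (396,113) on its front side. I compute its position from here.

```bash
python3 - <<'E'
from h import *
import pickle
s,c=pickle.load(open('w1.pkl','rb'))
T=np.eye(4);T[:3,:3]=s['tcp_rot'];T[:3,3]=s['position'];M=T@np.array(c['tool_from_camera'])
c['rotation']=M[:3,:3];c['xyz']=M[:3,3]
p=at(c,(302,143),.301);print(p,p-s['position'])
E
```

```text
[ 0.54682859 -0.09567026  0.301     ] [ 0.03551623  0.05091126 -0.11742349]
```

```bash
python3 -m inch '[[2,3,0,0,8.7],[3.6,5.1,0,0,8.7],[3.6,5.1,-2,0,8.7],[3.6,5.1,-5,0,8.7],[3.6,5.1,-5,0,8.7],[3.6,5.1,-5,0,8.7]]'
```

```text
time_s: 2.15
position: [0.5459, -0.0977, 0.3676]
tcp_rot: [[0.249, 0.969, -0.004], [0.969, -0.249, 0.001], [0.0, -0.005, -1.0]]
force: [0.4, -0.5, -0.1]
opening: 1.003
grasp_force: 0.0
```

```bash
python3 -m inch '[[0.1,0.2,-2,0,8.7],[0.1,0.2,-4,0,8.7],[0.1,0.2,-5,0,8.7],[0.1,0.2,-5,0,8.7],[0.1,0.2,-5,0,8.7]]'; python3 - <<'E'
from h import *
s=readout.read_state();print(s['position'])
c=cap('wrist','w2.png')
T=np.eye(4);T[:3,:3]=s['tcp_rot'];T[:3,3]=s['position'];M=T@np.array(c['tool_from_camera'])
# predict knob pixel
p=M[:3,:3].T@(np.array([.547,-.095,.301])-M[:3,3]);print(p)
E
```

```text
time_s: 2.57
position: [0.5487, -0.0956, 0.32]
tcp_rot: [[0.248, 0.969, 0.001], [0.969, -0.248, -0.001], [-0.0, 0.001, -1.0]]
force: [-0.0, 0.2, 0.4]
opening: 1.004
grasp_force: 0.0
[ 0.54866019 -0.09556925  0.31998834]
[-0.00184065  0.02282014  0.19522181]
```

View pics/w2.png

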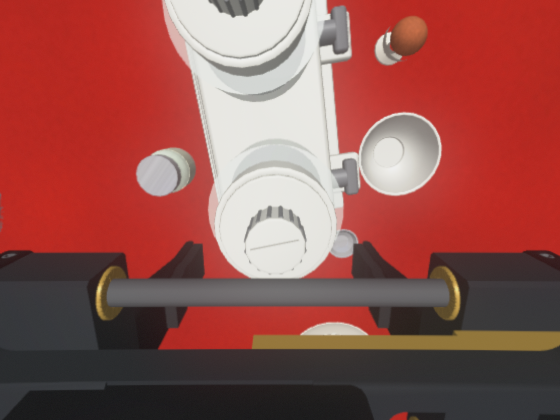

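The knob top is centred at about (275,247), with its rib running from (250,246) to (299,240). That matches the prediction to about 2 mm, so I correct by −2 mm in x, descend and close.

```bash
python3 -m inch '[[-0.2,0.1,-1.5,0,8.7],[-0.2,0.1,-3,0,8.7],[-0.2,0.1,-4,0,8.7],[-0.2,0.1,-4.4,0,8.7],[-0.2,0.1,-4.4,0,8.7],[-0.2,0.1,-4.4,0,5],[-0.2,0.1,-4.4,0,4.5]]'; python3 -m inch '[[0,0,0,0,3],[0,0,0,0,3],[0,0,0,0,3],[0,0,0,0,3],[0,0,0,0,3],[0,0,0,0,3]]'
```

```text
time_s: 3.2
position: [0.547, -0.094, 0.276]
tcp_rot: [[0.246, 0.969, 0.002], [0.969, -0.246, -0.001], [-0.0, 0.002, -1.0]]
force: [-0.4, -0.2, -0.5]
opening: 0.919
grasp_force: 0.0
time_s: 3.7
position: [0.5463, -0.0937, 0.275]
tcp_rot: [[0.246, 0.969, 0.0], [0.969, -0.246, -0.0], [-0.0, 0.0, -1.0]]
force: [1.2, -0.6, 0.9]
opening: 0.476
grasp_force: 0.5
```

```bash
cat > st.py <<'E'
from h import *
s=readout.read_state();R=np.array(s['tcp_rot']);print('F',np.round(s['force'],1),'M',np.round(s['moment'],2),'yaw',np.degrees(np.arctan2(R[1,0],R[0,0])).round(2),'q6',round(s['joint_positions'][5],1),'tau6',s['tau'][5],'g',s['grasp_force'],s['opening'])
E
python3 -m inch '[[0,0,0,0,3],[0,0,0,0,3],[0,0,0,0,3],[0,0,0,0,3]]'; python3 st.py; python3 -m inch '[[0,0,0,2,3],[0,0,0,4,3],[0,0,0,6,3],[0,0,0,6,3]]';python3 st.py
```

```text
time_s: 4.03
position: [0.5463, -0.0937, 0.275]
tcp_rot: [[0.246, 0.969, 0.0], [0.969, -0.246, -0.0], [-0.0, 0.0, -1.0]]
force: [-0.4, -0.5, 0.3]
opening: 0.448
grasp_force: 30.0
F [-0.4 -0.5  0.3] M [-0.05 -0.1   0.02] yaw 75.73 q6 -7.0 tau6 0.0025907718372764066 g 30.000060838647187 0.44781759796538817
time_s: 4.37
position: [0.5463, -0.0937, 0.275]
tcp_rot: [[0.143, 0.99, 0.0], [0.99, -0.143, -0.0], [-0.0, 0.0, -1.0]]
force: [-0.6, -0.0, -0.1]
opening: 0.452
grasp_force: 30.0
F [-0.6 -0.  -0.1] M [-0.04 -0.1  -0.02] yaw 81.77 q6 -13.0 tau6 -0.1833530841395259 g 29.999402007088065 0.45207736874084337
```

```bash
for i in 1 ; do python3 -m inch '[[0,0,0,1.5,3],[0,0,0,3,3],[0,0,0,3,3]]' | tail -2;python3 st.py; python3 -m inch '[[0,0,0,1.5,3],[0,0,0,3,3],[0,0,0,3,3]]' | tail -2;python3 st.py; done
```

```text
opening: 0.452
grasp_force: 30.0
F [-0.2  1.4  0.3] M [-0.03 -0.13 -0.  ] yaw 84.71 q6 -16.0 tau6 -0.12901405803859234 g 29.9995570583269 0.4522326318408346
opening: 0.453
grasp_force: 30.0
F [-0.4 -0.   0.7] M [ 0.01 -0.12 -0.01] yaw 87.69 q6 -19.0 tau6 -0.127082378603518 g 29.999580988660455 0.45276009149542684
```

```bash
python3 -m inch '[[0,0,0,1.5,3],[0,0,0,3,3],[0,0,0,3,3]]' | tail -1;python3 st.py; python3 -m inch '[[0,0,0,1.5,3],[0,0,0,3,3],[0,0,0,3,3]]' | tail -1;python3 st.py
```

```text
grasp_force: 30.0
F [-0.8  0.2 -0.1] M [-0.04 -0.07 -0.02] yaw 90.67 q6 -22.0 tau6 -0.12570868246257305 g 29.999450664035976 0.44940353263170724
grasp_force: 30.0
F [0.3 0.4 0.3] M [-0.02 -0.07  0.02] yaw 93.66 q6 -24.9 tau6 -0.1245484035462141 g 29.999441918917 0.45039642960780035
```

```bash
python3 - <<'E'
from h import *
c=cap('wrist','w3.png')
a=cv2.imread('pics/w3.png')[120:290,180:370];cv2.imwrite('pics/w3c.png',cv2.resize(a,None,fx=3,fy=3,interpolation=cv2.INTER_CUBIC))
E
```

```text
(no output)
```

View pics/w3c.png

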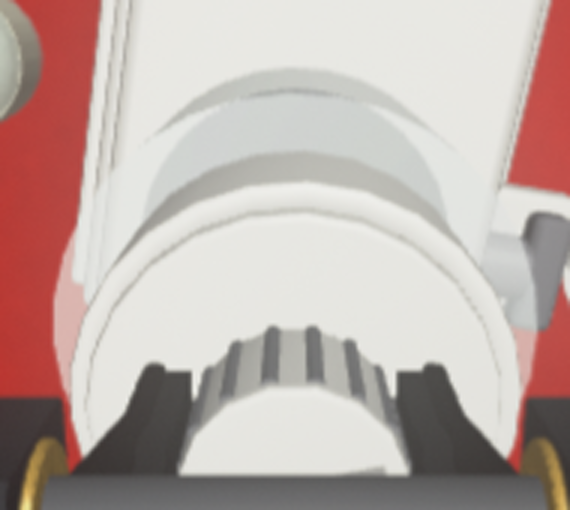

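The view shows the knob between the pads. The rib's right end, at about (362,471), has the same slight tilt as before, so the cap is turning with the gripper without slip. I continue.

```bash
for i in 1; do python3 -m inch '[[0,0,0,1.5,3],[0,0,0,3,3],[0,0,0,3,3]]' | tail -1;python3 st.py; python3 -m inch '[[0,0,0,1.5,3],[0,0,0,3,3],[0,0,0,3,3]]' | tail -1;python3 st.py;python3 -m inch '[[0,0,0,1.5,3],[0,0,0,3,3],[0,0,0,3,3]]' | tail -1;python3 st.py; done
```

```text
grasp_force: 30.0
F [-0.1 -0.  -0.4] M [ 0.01 -0.17  0.02] yaw 96.67 q6 -28.0 tau6 -0.12310548685491085 g 29.99945376534015 0.4558331153041022
grasp_force: 30.0
F [-0.2  0.4  1.4] M [ 0.   -0.11 -0.01] yaw 99.66 q6 -30.9 tau6 -0.1221618102863431 g 29.999563456512988 0.4510321913653577
grasp_force: 30.0
F [-0.1 -0.5  0.8] M [ 0.02 -0.09 -0.01] yaw 102.66 q6 -33.9 tau6 -0.12123090215027332 g 29.99957639258355 0.45446715246933045
```

```bash
python3 -m inch '[[0,0,0,1.5,3],[0,0,0,3,3],[0,0,0,3,3]]' | tail -1;python3 st.py;python3 -m inch '[[0,0,0,1.5,3],[0,0,0,3,3],[0,0,0,3,3]]' | tail -1;python3 st.py
```

```text
grasp_force: 30.0
F [0.  0.5 0.6] M [ 0.04 -0.18  0.01] yaw 105.65 q6 -36.9 tau6 -0.12036185245960951 g 29.999552881345153 0.4501193958932917
grasp_force: 30.0
F [ 0.4 -0.4 -0.1] M [-0.01 -0.11  0.03] yaw 108.65 q6 -39.9 tau6 -0.11949727311730385 g 29.999600392766297 0.45556322921385245
```

```bash
python3 -m inch '[[0,0,0,2,3],[0,0,0,4,3],[0,0,0,6,3],[0,0,0,8,3],[0,0,0,10,3],[0,0,0,12,3],[0,0,0,12,3]]' | tail -1;python3 st.py;python3 -m inch '[[0,0,0,2,3],[0,0,0,4,3],[0,0,0,6,3],[0,0,0,8,3],[0,0,0,10,3],[0,0,0,12,3],[0,0,0,12,3]]' | tail -1;python3 st.py
```

```text
grasp_force: 30.0
F [ 0.8 -0.3  0.7] M [-0.03 -0.15  0.  ] yaw 120.66 q6 -51.9 tau6 -0.17034601885825396 g 29.999360097572207 0.4525387258318391
grasp_force: 30.0
F [-0.4  0.4  0.5] M [ 0.03 -0.13 -0.  ] yaw 132.64 q6 -63.9 tau6 -0.16918293200433254 g 29.999388065189123 0.4528150785421974
```

```bash
python3 -m inch '[[0,0,0,1,3],[0,0,0,1.5,3],[0,0,0,1.5,3]]' | tail -1;python3 st.py
```

```text
grasp_force: 30.0
F [-1.5 -0.7  1.2] M [ 0.03 -0.03 -0.03] yaw 134.2 q6 -65.5 tau6 -0.06514131557196379 g 30.000059260055423 0.44875482138744766
```

Turned about 58.5° freely, inside the unlocked range. I try a gentle 3 mm lift.

```bash
python3 -m inch '[[0,0,0.1,0,3],[0,0,0.2,0,3],[0,0,0.3,0,3],[0,0,0.3,0,3]]';python3 st.py
```

```text
time_s: 8.42
position: [0.5461, -0.0935, 0.2779]
tcp_rot: [[-0.697, 0.717, -0.0], [0.717, 0.697, 0.0], [0.001, -0.0, -1.0]]
force: [0.2, 0.4, -1.6]
opening: 0.451
grasp_force: 30.0
F [ 0.2  0.4 -1.6] M [ 0.14 -0.05 -0.02] yaw 134.22 q6 -65.5 tau6 -0.009849760390352458 g 29.999996814876795 0.4508054661915508
```

It lifts freely, with only about its own weight on the wrist. I continue up.

```bash
python3 -m inch '[[0,0,0.5,0,3],[0,0,1,0,3],[0,0,1.5,0,3],[0,0,2.2,0,3],[0,0,3.2,0,3],[0,0,4.4,0,3],[0,0,5.6,0,3],[0,0,6.8,0,3],[0,0,7.8,0,3],[0,0,8,0,3]]'; python3 -m inch '[[0,0,0,0,3],[0,0,0,0,3],[0,0,0,0,3],[0,0,0,0,3],[0,0,0,0,3],[0,0,0,0,3]]' | head -2; python3 st.py; python3 -c "
from h import *
cap('scene','s2.png')
a=cv2.imread('pics/s2.png')[80:300,180:380];cv2.imwrite('pics/s2c.png',cv2.resize(a,None,fx=2.7,fy=2.7))"
```

```text
time_s: 9.25
position: [0.5474, -0.0941, 0.3608]
tcp_rot: [[-0.698, 0.716, 0.005], [0.716, 0.698, -0.002], [-0.005, 0.002, -1.0]]
force: [-0.8, -0.6, 0.6]
opening: 0.451
grasp_force: 30.0
time_s: 9.75
position: [0.5461, -0.0936, 0.3575]
F [-0.5  0.5 -0.6] M [-0.01 -0.17 -0.02] yaw 134.23 q6 -65.5 tau6 -1.819057331431395e-05 g 30.000067558139563 0.4481516423405299
```

View pics/s2c.png

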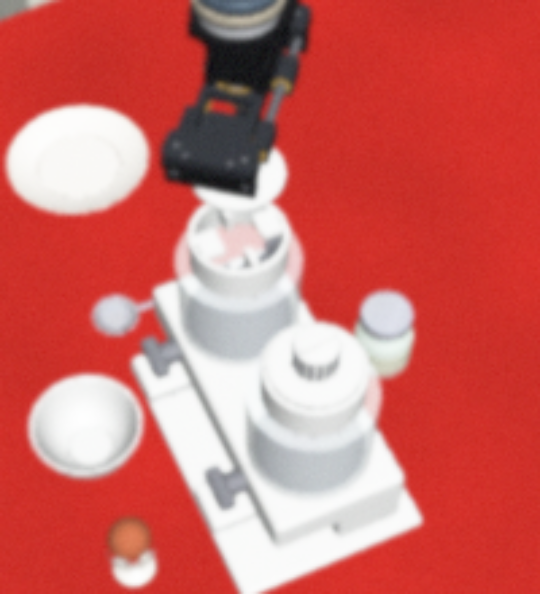

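The right neck is open at crop (240,240). The cap hangs level in the gripper above it at (240,180), about 8 cm up, and nothing else appears to have moved.

```bash
python3 -c "
from rig import bot
print(bot.hand_in())"
```

```text
the job is handed in; nothing more can be done
None
```

The right-hand hopper's filler cap (the side with the bowl) unlocked with a free 58.5° counter-clockwise turn, so I never needed to try the other way. It is off and held upright and still about 8 cm above its neck, and the job is handed in.

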